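# Turn the painted sample boards over in the jig and rack them

### The arm

A 6-joint arm with a two-finger parallel gripper is mounted at the origin on a cart in front of the work surface, level with it; the furniture and walls round the work are solid. World frame = base frame: x ahead of the robot, y to its left, z up, the work surface at z = 0. Lengths are in mm, angles in rad, forces in N, time in s.
With the tool pointing down it reaches from about 325 to 900 mm from the base axis. Payload 3.5 kg.
Tool frame: the origin (TCP) lies at the very end of the fingers, on their centre line; the grasp point (between the pads) lies 19 mm behind it; z points along the fingers, y is the line along which they close (so a half turn about z gives the same grasp; the last joint's range is limited). The gripper opens to 85 mm and grips with 20 to 120 N. Pads are 22 mm wide; open, the fingers measure 114 mm over their backs; the gripper's body (76 mm by 85 mm) begins 54 mm behind the grasp point. The pads swing forward as they close: fully open they stand 13 mm farther back than shut.
Start: joints at [-1.265, 0.276, -0.026, 1.268, 0, 1.467], TCP at [248.431, -573.501, 231.313] pointing down, gripper open.
Joint ranges: [-3.12, 3.12], [-0.85, 1.88], [-1.08, 1.24], [-1.95, 2.15], [-1.57, 1.53], [-3.14, 3.14]. Speed limits (rad/s): [2.57, 2.57, 3.14, 3.14, 3.14, 3.14].

### API

Orientations are given as [roll, pitch, yaw] about the fixed x, y, z axes, in that order (R = Rz(yaw) Ry(pitch) Rx(roll)).
In Python, from workcell import r, solve_ik, capture gives the robot as it stands. The module is installed in compiled form; this text tells all that it offers. Calls block until the motion is done:
- r.move_pose(position, orientation): joint-space move of the TCP to a pose.
- r.servo_line(position, rotation=None, velocity=150, until_force=None): straight line of the TCP; rotation=None keeps the orientation; velocity is the mean speed in mm/s. With until_force (N) it stops when the force on the tool has changed by that much, and returns True; else False.
- r.set_joints(angles): joint-space move.
- r.set_gripper(opening, effort=None): opening from 0.0 (shut) to 1.0 (fully open); effort is the grip in N (None keeps the last); returns when the fingers have stopped.
- r.sleep(seconds).
- solve_ik(position, orientation): joint angles nearest the present ones, or None.
- r.state(): the state.
- capture(name): name is "scene" or "top"; returns a dict with "color" (400x640x3 uint8, blue, green, red), "fx", "fy", "cx", "cy" (pixels), "R" (3x3) and "t" (3): a world point X has camera coordinates R X + t. Camera axes: x right, y down, z forward; pixel columns grow to the right and rows downward; lengths in mm; the calibration is good to about 2 mm. A picture is of the moment at which its call begins. There is no depth.
A pose or a line that the arm cannot do raises r.Unreachable and nothing moves.
- r.hand_in(): hands the job in; it is judged then, once.
The state is a dict: "time_s": time; "joints": joint angles; "joint_vel": joint speeds; "effort": joint torques, N m; "tcp_pos": TCP position; "orientation": TCP orientation; "wrist_force": force on the tool from outside, world axes, zero at the start; "moment": the same for the moment, N m; "width": opening from 0.0 (shut) to 1.0 (fully open); "finger_force": force on a finger pad.
Only numpy, scipy, OpenCV 4.12 (cv2) and the standard library are available. Lean on these libraries where they do the work, as an engineer would, in place of code of your own. Each camera call takes 0.05 s, during which the arm holds its last target. There are 200 camera calls.

### The job

Two or three small sample boards lie on the bench, paint side up. Turn each one over in the turn-over jig: lay it in the nest of the swing plate, swing the plate by its red roller handle steadily and fully over to the other side so that the board drops face-down into the fixed nest, and swing the plate back; then lift the board out and lay it, paint side down, squarely across the two narrow rails of the drying rack, centred on them and with a gap to its neighbours. Leave the swing plate down on its loading side and do not disturb the other things lying about.

Things in the scene. Friction and masses are not known exactly. Their poses are not given: they have to be found in the camera images.
- blue_board (a point): Small sample board, 100 mm long (its x axis), 56 mm wide (y), 16 mm thick, about 90 g. Its z axis points out of the painted blue face; the back is bare pine with two dark dots. The point is the board's centre, half-way up. z axis up: paint side up; z axis down: turned over. May be absent.
- green_board (a point): Small sample board, 100 mm long (its x axis), 56 mm wide (y), 16 mm thick, about 90 g. Its z axis points out of the painted green face; the back is bare pine with two dark dots. The point is the board's centre, half-way up. z axis up: paint side up; z axis down: turned over. May be absent.
- yellow_board (a point): Small sample board, 100 mm long (its x axis), 56 mm wide (y), 16 mm thick, about 90 g. Its z axis points out of the painted yellow face; the back is bare pine with two dark dots. The point is the board's centre, half-way up. z axis up: paint side up; z axis down: turned over. May be absent.
- turn_jig: Turn-over jig on the bench: plywood base 196 (x) x 208 (y) x 12 mm; origin under its middle, x axis along the hinge line, fixed nest on the +y side, loading side (swing plate down) on the -y side. Two dark steel drums, 34 mm across, stand on the hinge line at x = 46 to 78 and -46 to -78 mm, tops 57 mm high.
- fixed_nest (a point): Centre of a board lying in the fixed nest: 66 mm from the hinge line, 34 mm above the bench; axes as the jig. Two cross strips (x = 22 to 36 mm either side) carry the board 26 mm above the bench, long side along the hinge line. Six 10 mm pins with tapered tops, 44 mm high, leave 2 mm play at each long side, 1.5 mm at each end; the middle 70 mm of the long sides is open for fingers.
- plate_nest (a point): Centre of a board seated in the nest of the aluminium swing plate (156 x 92 x 5 mm); moves with the plate. x along the hinge, z out of the open face. Plate down: 66 mm from the hinge line, 38 mm above the bench, z up; strips carry the board 10 mm above the plate. Tapered pins as high as a seated board: 2 mm play at the long sides, 1.5 mm at the ends; middle 46 mm of the long sides open for fingers.
- keeper_axis (a point): Axis of the brass half-moon keeper at the far end of the swing plate (a like one at the near end), radius 17 mm, 62 mm from the nest's centre. Geared to the hinge: plate down, its flat is 10 mm clear of a board's end; from 0.35 rad its round side turns in 2.5 mm above the board's end and holds it, and leaves it in the last 0.35 rad of the swing: the board then drops about 8 mm into the fixed nest.
- swing_plate (a joint): Angle of the swing plate in rad: 0 = down flat on its loading side, nest facing up; 3.14 = fully over, upside down above the fixed nest. Hard stops at both ends. The hinge is stiff: the plate stays where it is left; moving it takes 3 to 6 N at the handle. It starts part-way up.
- plate_hinge (a point): Middle of the hinge line, 40 mm above the bench, fixed to the jig; axes as the jig, x along the hinge. The plate swings from -y over the top (+z) to +y.
- plate_handle (a point): Middle of the red roller handle, 24 mm across and 48 mm long along the hinge direction, held at both ends in a steel fork at the outer edge of the swing plate: 148 mm from the hinge line, 40 mm above the bench at both ends of the swing, 188 mm with the plate upright. The roller turns freely in the fork, so a gripper that holds it across need not tilt with the plate; 28 mm free on its plate side.
- rack_top (a point): Drying rack on the bench: two straight narrow rails 304 mm long (y axis), tops 6 mm wide and 50 mm above the bench, centre lines at x = -32 and +32 mm. The point is midway between them, half-way along, level with their tops. A board lies across both, long side along x, its centre 8 mm above this level; three fit at about y = -90, 0, 90 mm. Steel guard rods run along x = -64 and +64 and across y = +166 mm, 13 mm above the rails.
- tape_measure: Yellow-brown tape measure, 39 x 86 x 62 mm, a bystander; origin under its middle.
- spring_clamp: Small black spring clamp, 89 x 46 x 32 mm, a bystander; origin under its middle.
- pencil: Red pencil, 160 mm long, a bystander; origin under its middle.
- tape_roll: Roll of white masking tape, 56 mm across, 24 mm high, a bystander; origin under its middle.
There are look-alikes about, which are no part of the job. Leave any orange look-alike of the part that bears blue_board alone.

How it is judged:
By the outcome, as a careful person would: the job done as asked, in the order asked, and still so for the second after the job is handed in, with the robot touching nothing.
Of board_blue, board_green, board_yellow only 2 to 3 are there at a start; the rules pass over those that are not, and their reading is None.
At some moment in a run one of board_blue, board_green, board_yellow may be knocked a few centimetres aside while the robot is not near it.
Once in a run the grip may slacken for a moment while it holds something.
It also fails if it takes over 210 s, if anything falls off the work surface, if the arm or the gripper's body presses on something with over 40 N, if the wrist force passes 120 N, or if a joint passes its speed limit or range.

## Working session

There is one attempt and no reset: what is moved stays moved. The work goes in short steps, each a Python script; the robot and the scene stay as the last script left them, time stands still between calls to the robot, and variables do not carry over. Pictures are saved under pics/ and viewed, at most 14 in all, crops included, and the job is handed in when it is done.

```bash
mkdir -p pics; ls
python3 - <<'E'
from workcell import r,capture
import cv2
for n in("scene","top"):
    c=capture(n);cv2.imwrite(f"pics/{n}0.png",c["color"]);print(n,c["fx"],c["cx"],c["cy"],c["R"],c["t"])
print(r.state())
E
```

```text
pics
scene 468.7209423828066 324.90020058297364 196.23173981378534 [[-0.84310736 -0.53737293 -0.02000788]
 [-0.21029705  0.36373111 -0.90745514]
 [ 0.49491931 -0.76087451 -0.41967232]] [ 466.44028778  175.19671834 1381.0107929 ]
top 410.3765719665385 317.9747710612936 199.7852528781869 [[-0.02539088 -0.99967595  0.00181855]
 [-0.98484166  0.02470178 -0.17168788]
 [ 0.17158732 -0.00615029 -0.98514972]] [ -37.14393491  560.30730506 1130.78717672]
{'time_s': 0.1, 'joints': array([-1.26540569e+00,  2.77099974e-01, -2.77433736e-02,  1.26803724e+00,
       -1.77659474e-05,  1.46742452e+00]), 'joint_vel': array([ 0.00023357, -0.00222272,  0.00227389, -0.00043687,  0.00029254,
       -0.0005933 ]), 'effort': array([ 4.36791049e-05, -4.46709573e+01,  2.96128249e+01,  8.50191282e-03,
       -9.35486219e-05,  1.62237149e-05]), 'tcp_pos': array([ 248.2059795 , -572.81731689,  230.24499368]), 'orientation': array([-3.13951769e+00, -1.97398575e-04,  4.08762258e-01]), 'wrist_force': array([ 0.40964549, -0.69735852, -0.40456292]), 'moment': array([-0.01296474,  0.00492643,  0.00686642]), 'finger_force': 0.0, 'width': 1.0010822878168555}
```

View pics/scene0.png

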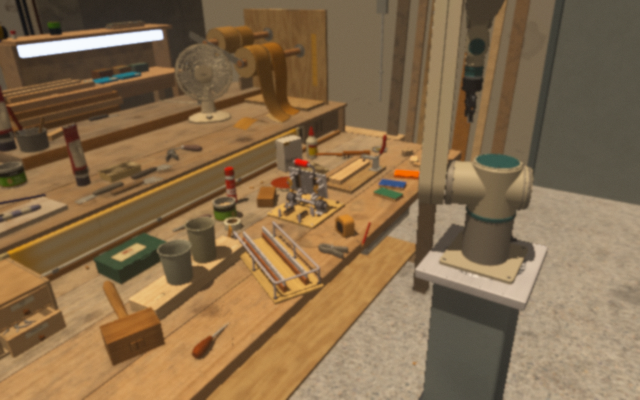

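View pics/top0.png

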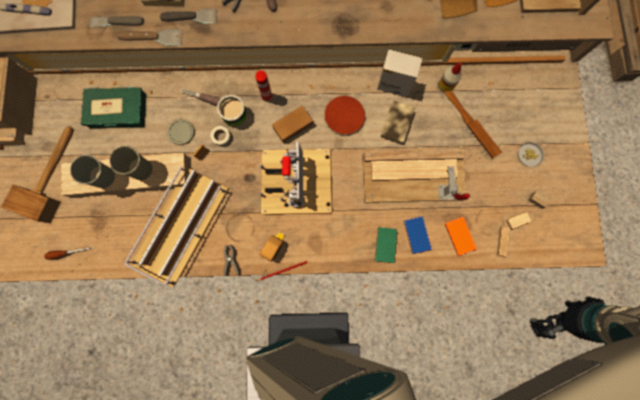

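The top view shows a green board at (386,245) and a blue board at (417,235). The look-alike to leave alone is the orange board at (460,236). No yellow board is visible. The jig is at (296,182) and the rack at (178,228). I'll take close crops to check.

Run:
```python
import cv2,numpy as np
t=cv2.imread("pics/top0.png");s=cv2.imread("pics/scene0.png")
f=lambda i,x0,x1,y0,y1,k:cv2.resize(i[y0:y1,x0:x1],None,fx=k,fy=k,interpolation=cv2.INTER_CUBIC)
a=f(t,256,340,142,222,7)      # 588x560
cv2.imwrite("pics/jig.png",a)
b=f(t,120,240,160,290,4.5); cv2.imwrite("pics/rack.png",b)
c=f(s,230,430,140,300,4); cv2.imwrite("pics/sc.png",c)
d=f(t,360,490,205,265,6);cv2.imwrite("pics/boards.png",d)
```

```text
(no output)
```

View pics/jig.png

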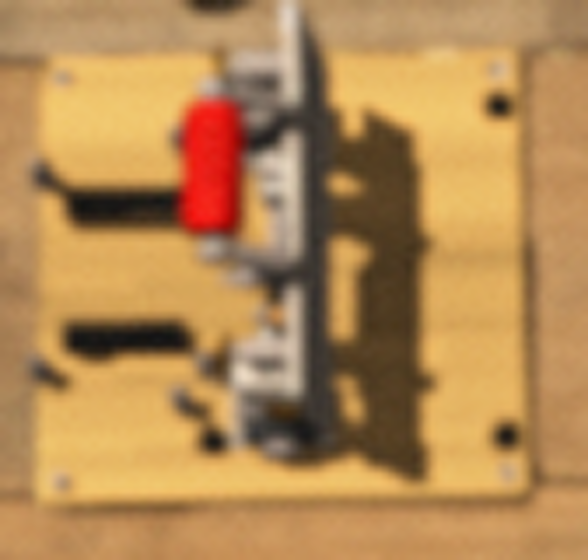

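View pics/rack.png

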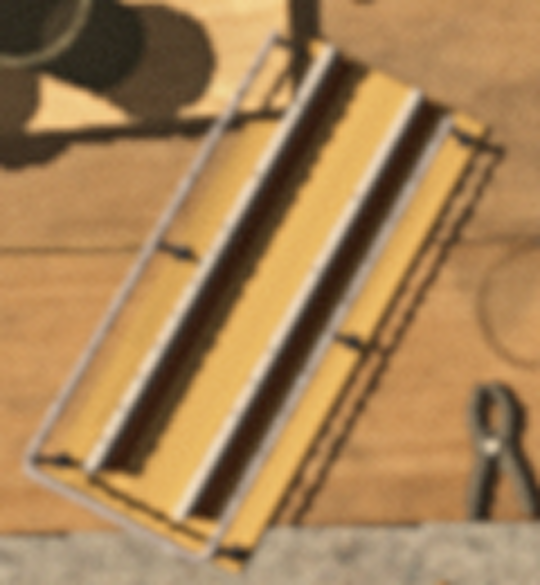

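View pics/boards.png

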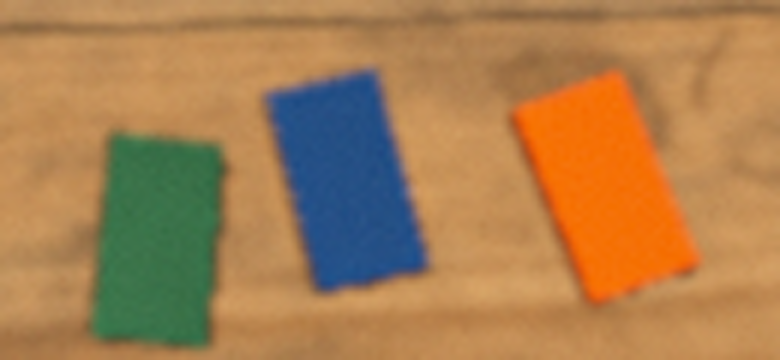

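View pics/sc.png

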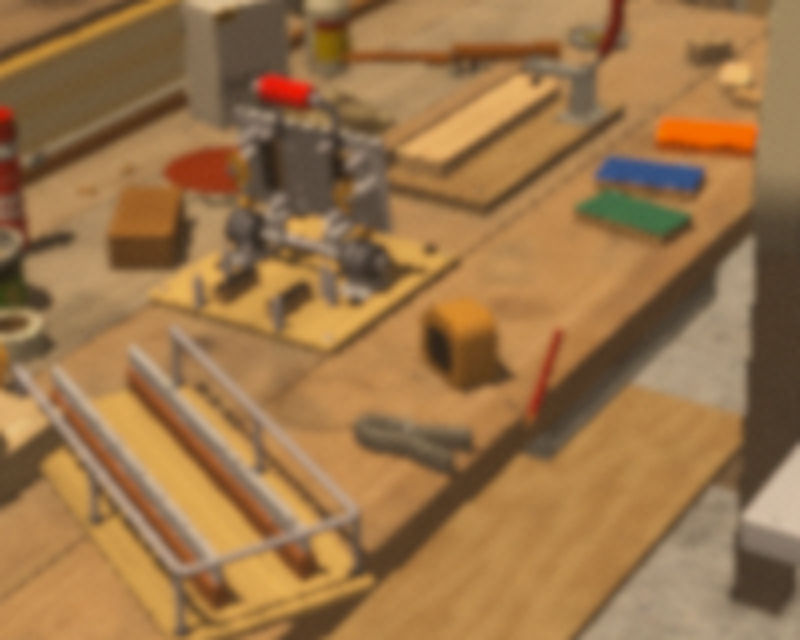

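The jig's fixed nest (dark strips and pins) is on the image-left side, which is +y in the world. The plate stands near upright with the red roller at about (286,166). The rack's cross rod is at the lower left, so rack +y points that way. The choice is confirmed: green and blue are the boards, and orange is the look-alike. Next I'll fit the poses.

```bash
cat > h.py <<'E'
import numpy as np,cv2
from scipy.optimize import least_squares
def proj(c,X):
    p=np.atleast_2d(X)@c["R"].T+c["t"]; return np.c_[c["fx"]*p[:,0]/p[:,2]+c["cx"],c["fy"]*p[:,1]/p[:,2]+c["cy"]]
def back(c,uv,z):
    uv=np.atleast_2d(uv); d=np.c_[(uv[:,0]-c["cx"])/c["fx"],(uv[:,1]-c["cy"])/c["fy"],np.ones(len(uv))]@c["R"]
    o=-c["R"].T@c["t"]; return o+d*((z-o[2])/d[:,2])[:,None]
def place(p,L):  # p=x,y,yaw ; L local pts
    L=np.atleast_2d(L);c,s=np.cos(p[2]),np.sin(p[2]); return np.c_[p[0]+c*L[:,0]-s*L[:,1],p[1]+s*L[:,0]+c*L[:,1],L[:,2]]
def fit(c,L,uv,p0):
    f=least_squares(lambda p:(proj(c,place(p,L))-uv).ravel(),p0,x_scale=[1,1,.01]); return f.x,np.abs(f.fun).max()
HSV=dict(blue=((100,120,40),(125,255,255)),green=((60,80,30),(90,255,255)),yellow=((24,150,150),(34,255,255)))
def board(c,col,z=16,roi=None):
    """painted top face -> x,y,yaw,(l,w); roi=(u0,u1,v0,v1)"""
    m=cv2.inRange(cv2.cvtColor(c["color"],cv2.COLOR_BGR2HSV),*map(np.array,HSV[col]))
    if roi: k=np.zeros_like(m);k[roi[2]:roi[3],roi[0]:roi[1]]=1;m*=k
    cs,_=cv2.findContours(m,cv2.RETR_EXTERNAL,cv2.CHAIN_APPROX_NONE); cs=[q for q in cs if cv2.contourArea(q)>150]
    if not cs: return None
    q=max(cs,key=cv2.contourArea)
    P=back(c,q[:,0].astype(float),z)[:,:2].astype(np.float32)
    (x,y),(w,h),a=cv2.minAreaRect(P); a=np.radians(a)
    if w<h: w,h,a=h,w,a+np.pi/2
    return np.array([x,y,(a+np.pi/2)%np.pi-np.pi/2]),(w,h)
E
python3 - <<'E'
from h import *
from workcell import capture,r
c=capture("top");s=capture("scene")
cr=lambda q,k,x0,y0:(np.array(q,float)+.5)/k-.5+[x0,y0]
uv=cr([(38,58),(519,48),(531,497),(36,503)],7,256,142)
L=[(98,104,12),(98,-104,12),(-98,-104,12),(-98,104,12)]
j,e=fit(c,L,uv,[550,50,0]);print("jig",j,e)
uv=cr([(330,55),(92,470),(418,95),(185,518),(30,468),(210,555)],4.5,120,160)
L=[(32,-152,50),(32,152,50),(-32,-152,50),(-32,152,50),(64,166,63),(-64,166,63)]
k,e=fit(c,L,uv,[450,330,1.05]);print("rack",k,e)
# scene camera check: base corners & rail ends projections
for b in("blue","green","yellow"): print(b,board(c,b,16,(340,440,200,280)))
# roller
def red(c,roi):
    h=cv2.cvtColor(c["color"],cv2.COLOR_BGR2HSV);m=(((h[...,0]<6)|(h[...,0]>174))&(h[...,1]>180)&(h[...,2]>120)).astype(np.uint8)
    k=np.zeros_like(m);k[roi[2]:roi[3],roi[0]:roi[1]]=1;M=cv2.moments(m*k,True);return np.array([M["m10"],M["m01"]])/M["m00"],M["m00"]
a,na=red(c,(270,300,150,185));b,nb=red(s,(285,320,152,172));print(a,na,b,nb)
f=least_squares(lambda X:np.r_[proj(c,X)[0]-a,proj(s,X)[0]-b],[550,50,180]);print("roller",f.x,f.fun)
f2=least_squares(lambda q:np.r_[proj(c,place(j,[0,-148*np.cos(q[0]),40+148*np.sin(q[0])]))[0]-a],[1.5]);print("phi",f2.x,f2.fun, "ends",place(j,[[0,-148,40],[0,148,40]]))
vis=s["color"].copy()
P=proj(s,np.r_[place(j,[(98,104,12),(98,-104,12),(-98,-104,12),(-98,104,12)]),place(k,L)])
for q in P: cv2.circle(vis,(int(q[0]*1),int(q[1])),1,(255,0,255),-1)
cv2.imwrite("pics/chk.png",cv2.resize(vis[140:300,230:430],None,fx=4,fy=4,interpolation=cv2.INTER_CUBIC))
np.savez("fit.npz",jig=j,rack=k)
E
```

```text
jig [ 6.25296654e+02  1.34845016e+01 -6.79295043e-03] 0.3309861527798148
rack [507.23313669 349.96190772   1.08556235] 2.1106859321391482
blue (array([ 4.54148407e+02, -3.38350586e+02,  1.96225754e-01]), (95.183349609375, 50.57930374145508))
green (array([ 4.27796875e+02, -2.45274658e+02, -1.40917041e-01]), (93.59001159667969, 51.11045455932617))
yellow None
[285.72027972 165.65734266] 143.0 [300.6        162.25333333] 75.0
roller [626.44917464  30.3355783  186.8606308 ] [-0.07551905 -0.12639803  0.18998123  0.04481879]
phi [1.6833674] [0.01138739 0.24440372] ends [[ 624.29130526 -134.51208379   40.        ]
 [ 626.30200313  161.4810869    40.        ]]
```

View pics/chk.png

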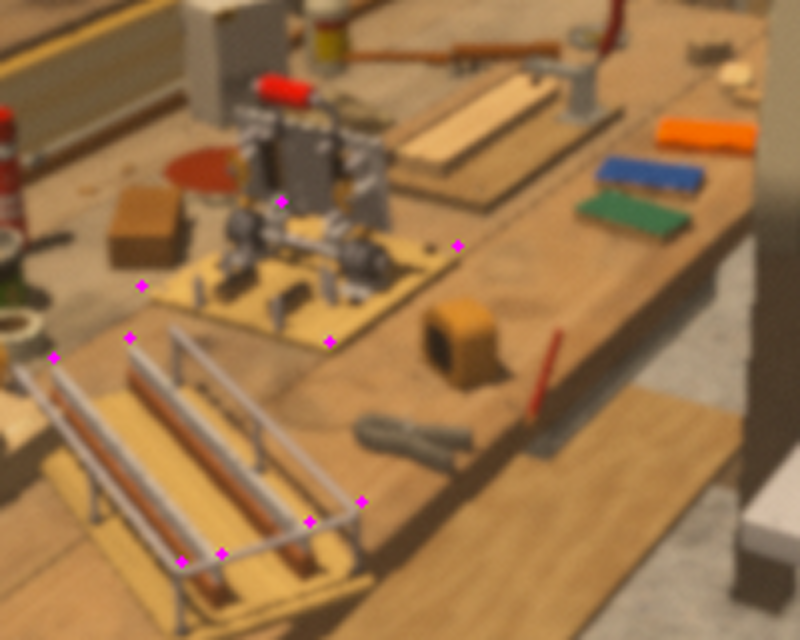

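Overlay check: the jig fit is good (0.3 px, and the roller agrees from both cameras, phi about 1.68). The rack picks disagree by 2 px, so I'll refine those using the rail edges.

Run:
```python
from h import *
from workcell import capture,r
c=capture("top");k=np.load("fit.npz")["rack"]
cr=lambda q,kk,x0,y0:(np.array(q,float)+.5)/kk-.5+[x0,y0]
L=np.array([(32,-152,50),(32,152,50),(-32,-152,50),(-32,152,50),(64,166,63),(-64,166,63)],float)
uv=cr([(330,55),(92,470),(418,95),(185,518),(30,468),(210,555)],4.5,120,160)
print((proj(c,place(k,L))-uv).round(2))
# bright rail ridge: sample profiles across rack x for several y, find whitish peak (low saturation, high value)
img=cv2.GaussianBlur(c["color"],(0,0),.5).astype(float); W=img.min(2)  # blue channel: white vs yellow wood
def peaks(k):
    out=[]
    for y in np.arange(-130,141,10):
        for X,z in((32,50),(-32,50)):
            xs=np.arange(X-14,X+14.1,.5); p=proj(c,place(k,np.c_[xs,0*xs+y,0*xs+z])).astype(np.float32)
            v=cv2.remap(W.astype(np.float32),p[:,0].reshape(1,-1),p[:,1].reshape(1,-1),cv2.INTER_LINEAR)[0]
            i=v.argmax(); out.append((X,y,xs[i]))
    return np.array(out)
for it in range(3):
    o=peaks(k); d=o[:,2]-o[:,0]; m=np.abs(d-np.median(d))<4
    # offset d = a + b*y in rack x  -> correct
    b,a=np.polyfit(o[m,1],d[m],1); k=k.copy(); k[2]-=b; k[:2]+=a*np.array([np.cos(k[2]),np.sin(k[2])])
    print(a,b,k,m.sum(),[np.median(d[m&(o[:,0]==s)]) for s in(32,-32)])
# along-y: rail ends
for X in(32,-32):
    for s in(-1,1):
        ys=np.arange(-25,25.1,1)+s*152;p=proj(c,place(k,np.c_[0*ys+X,ys,0*ys+50])).astype(np.float32)
        print(X,s,cv2.remap(W.astype(np.float32),p[:,0].reshape(1,-1),p[:,1].reshape(1,-1),cv2.INTER_LINEAR)[0][::2].astype(int))
np.savez("fit.npz",jig=np.load("fit.npz")["jig"],rack=k)
print("targets",place(k,[[0,-90,58],[0,-45,58],[0,0,58],[0,45,58],[0,90,58]]))
P=proj(c,place(k,L))
```

```text
[[ 0.78 -2.11]
 [ 0.23  0.58]
 [ 0.54 -1.44]
 [-0.55  0.26]
 [-0.6   0.34]
 [-0.33  2.02]]
3.1944444444444433 0.007539682539682544 [508.7443369  352.77629029   1.07802266] 56 [np.float64(3.0), np.float64(3.25)]
0.006773399014778324 0.00043103448275862106 [508.74754377 352.78225644   1.07759163] 56 [np.float64(0.0), np.float64(0.0)]
-0.0003420908593322516 6.841817186644787e-05 [508.74738179 352.78195513   1.07752321] 56 [np.float64(0.0), np.float64(0.0)]
32 -1 [ 91  90  90  91  91  92  92  92  92  90  89  90  98 117 132 147 157 155
 155 158 152 153 157 152 154 154]
32 1 [160 154 151 152 159 164 162 167 164 164 165 153 135 113  92  84  82  83
  87  96 118 132 132 115 101  93]
-32 -1 [ 92  92  91  90  90  89  90  91  91  90  91  94 104 119 140 149 160 164
 160 161 160 159 162 163 161 162]
-32 1 [169 175 171 173 173 168 170 168 167 173 168 163 155 124  96  70  69  76
  88 105 123 140 143 139 132 127]
targets [[588.01827672 310.16593447  58.        ]
 [548.38282925 331.4739448   58.        ]
 [508.74738179 352.78195513  58.        ]
 [469.11193432 374.08996545  58.        ]
 [429.47648685 395.39797578  58.        ]]
```

```bash
cat >> h.py <<'E'
from workcell import r,capture,solve_ik
_f=np.load("fit.npz");J=_f["jig"];K=_f["rack"]
def hand(phi): return place(J,[0,-148*np.cos(phi),40+148*np.sin(phi)])[0]
D=np.array([0,0,19.])
def say(t=""):
    s=r.state();print(t,"t=%.1f"%s["time_s"],s["tcp_pos"].round(1),"F",s["wrist_force"].round(1),"w%.3f"%s["width"],"ff%.1f"%s["finger_force"]);return s
def tool(yaw):
    y=(yaw+np.pi/2)%np.pi-np.pi/2; return [np.pi,0,y]
def swing(a,b,v=110,log=True):
    n=int(np.ceil(abs(b-a)/.2))
    for p in np.linspace(a,b,n+1)[1:]:
        r.servo_line(hand(p)-D,velocity=v)
        if log: 
            s=r.state();d=s["tcp_pos"]-(hand(p)-D);print("%.2f"%p,"F",s["wrist_force"].round(0),"d",d.round(1),"w%.2f"%s["width"])
E
python3 - <<'E'
from h import *
o=tool(J[2]);p=hand(1.683)-D
r.set_gripper(.5,60)
r.move_pose(p+[0,0,120],o);say()
print(r.servo_line(p,velocity=150,until_force=15));say("at")
r.set_gripper(0,60);say("grip")
swing(1.683,0.0)
say()
E
```

```text
t=3.3 [625.4  29.3 287.9] F [-0.3 -0.1 -0.1] w0.502 ff0.0
False
at t=4.2 [626.3  29.9 169.2] F [-0.3 -0.2  1.1] w0.497 ff0.0
grip t=4.5 [626.6  29.8 169.8] F [-0.7 -0.8  4.3] w0.264 ff58.7
1.50 F [-1. -3.  7.] d [ 1.2 -1.5  1.8] w0.26
1.31 F [-1. -5.  6.] d [ 1.1 -2.2  1.5] w0.26
1.12 F [-0. -5.  4.] d [ 1.1 -2.6  1.1] w0.26
0.94 F [ 1. -6.  2.] d [ 1.  -2.8  0.7] w0.26
0.75 F [ 1. -7.  0.] d [ 1.  -2.8  0.1] w0.26
0.56 F [ 2. -7. -0.] d [ 0.9 -2.5 -0.4] w0.26
0.37 F [ 3. -6. -2.] d [ 0.9 -2.2 -0.8] w0.26
0.19 F [ 3. -6. -3.] d [ 0.9 -1.7 -1.3] w0.26
0.00 F [-3. -4. 12.] d [ 1.1 -1.1  1.7] w0.26
 t=8.1 [ 625.3 -135.6   22.7] F [-3.1 -4.4 11.6] w0.259 ff60.2
```

```bash
python3 - <<'E'
from h import *
r.sleep(.3);say("hold");r.set_gripper(.5);r.sleep(.3);say("rel")
r.servo_line(hand(0)-D+[0,0,100],velocity=250)
r.move_pose([430,-245,120],tool(-.14));r.sleep(.3);say()
E
python3 - <<'E'
from h import *
c=capture("top");cv2.imwrite("pics/top1.png",c["color"])
vis=cv2.resize(c["color"][135:225,250:370],None,fx=6,fy=6,interpolation=cv2.INTER_CUBIC)
# predicted: seated board corners (plate nest z46), fixed nest board (z42), handle
for L in ([(sx*50,-66+sy*28,46) for sx,sy in((1,1),(1,-1),(-1,-1),(-1,1))],[(sx*50,66+sy*28,42) for sx,sy in((1,1),(1,-1),(-1,-1),(-1,1))],[(24,-148,52),(-24,-148,52)],[(s*a,0,57) for s in(1,-1) for a in(46,78)]):
    q=((proj(c,place(J,L))-[250,135]+.5)*6-.5).astype(np.int32);cv2.polylines(vis,[q],True,(255,0,255),1)
cv2.imwrite("pics/jig1.png",vis)
for b in("blue","green"): print(b,board(c,b,16,(340,460,200,280)))
E
```

```text
hold t=8.4 [ 625.3 -135.7   22.7] F [-2.7 -4.1 12.1] w0.268 ff60.2
rel t=9.1 [ 624.2 -134.3   20.8] F [ 0.5 -0.2 -1. ] w0.502 ff0.0
 t=10.8 [ 431.  -244.7  120. ] F [ 0.1  1.7 -0.3] w0.501 ff0.0
blue None
green None
```

View pics/jig1.png

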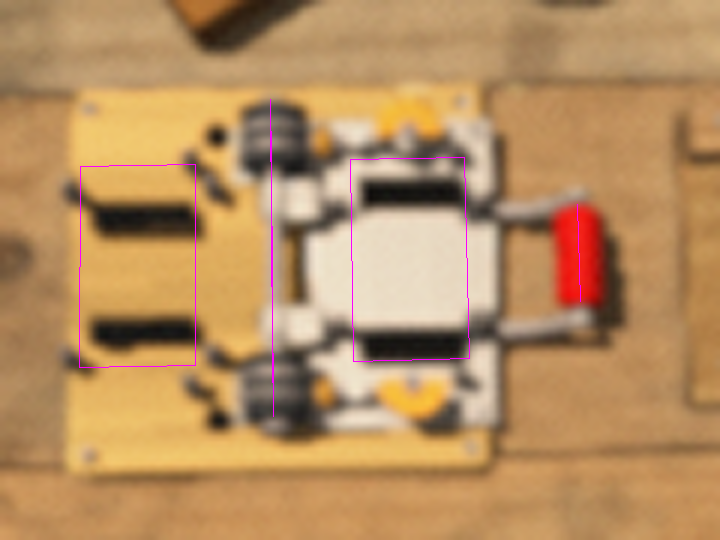

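The plate is down. Its nest is around crop (410,260), the roller at (577,258), and the overlay agrees within about 1 mm. The forces at the stop suggest the robot sees the jig about 1.2 mm towards -y. Next I'll pick the green board.

```bash
cat >> h.py <<'E'
J=J+[0,-1.2,0];K=K+[0,-1.0,0]
def look(cols=("blue","green"),roi=(330,520,190,290)):
    c=capture("top");return {b:board(c,b,16,roi) for b in cols}
def pick(x,y,yaw,z,up,op=.8):
    o=tool(yaw);r.set_gripper(op,60)
    r.move_pose([x,y,max(z+50,up)],o);r.servo_line([x,y,z+30],velocity=200)
    hit=r.servo_line([x,y,z],velocity=60,until_force=10);say("down hit=%s"%hit)
    r.set_gripper(0,80);s=say("grip");z0=s["tcp_pos"][2]
    r.servo_line([x,y,up],velocity=120);r.sleep(.2);say("up");return z0
def nest(z0,dz,L,up,base=J,op=.75,dyaw=0,v=30):
    """place gripped board (grasped at tcp height z0 with bottom at 0) at local L with bottom at dz"""
    p=place(base,[L[0],L[1],0])[0];o=tool(base[2]+dyaw)
    r.move_pose([p[0],p[1],up],o);r.sleep(.2);say("over")
    r.servo_line([p[0],p[1],z0+dz+14],velocity=150);r.sleep(.2);say("near")
E
python3 - <<'E'
from h import *
r.set_gripper(.8,60)
r.servo_line([430,-245,200]);r.move_pose([560,-20,250],tool(0))
b=look();print(b)
if b["green"] is not None:
    x,y,w=b["green"][0]
    z0=pick(x,y,w,-2,90)
    c=capture("scene");cv2.imwrite("pics/pick1.png",cv2.resize(c["color"][130:280,280:440],None,fx=4,fy=4))
    print(z0)
E
```

```text
{'blue': (array([ 4.54148407e+02, -3.38350586e+02,  1.96225754e-01]), (95.183349609375, 50.57930374145508)), 'green': (array([ 4.28176636e+02, -2.44979385e+02, -1.40954592e-01]), (93.59590911865234, 49.895118713378906))}
down hit=False t=15.5 [ 428.  -244.9   -2.3] F [-0.7 -0.7 -0.2] w0.800 ff0.0
grip t=15.8 [ 428.8 -245.5   -1.2] F [-1.   0.7  3.9] w0.627 ff84.8
up t=16.9 [ 427.5 -244.5   89. ] F [ 0.1 -0.2 -0.6] w0.636 ff84.1
-1.2007966049885423
```

Run:
```python
from h import *
nest(-1.2,30,(0,-66),110)
c=capture("top");cv2.imwrite("pics/near1.png",cv2.resize(c["color"][135:225,250:370],None,fx=6,fy=6,interpolation=cv2.INTER_CUBIC))
x,y,z=place(J,[0,-66,0])[0]
for tz in (33,28,24):
    h=r.servo_line([x,y,tz],velocity=25,until_force=8);s=say("h=%s"%h)
    if h: break
```

```text
over t=18.2 [623.9 -55.1 109.9] F [-0.2 -0.4 -2.1] w0.626 ff84.1
near t=19.0 [626.2 -54.   44.4] F [ 0.9  0.2 -0. ] w0.634 ff84.1
h=False t=19.6 [624.6 -53.7  32.6] F [ 0.4 -0.4 -1.2] w0.632 ff84.1
h=True t=19.9 [625.6 -53.8  28.8] F [-0.5 -0.9  4. ] w0.629 ff84.6
```

View pics/near1.png

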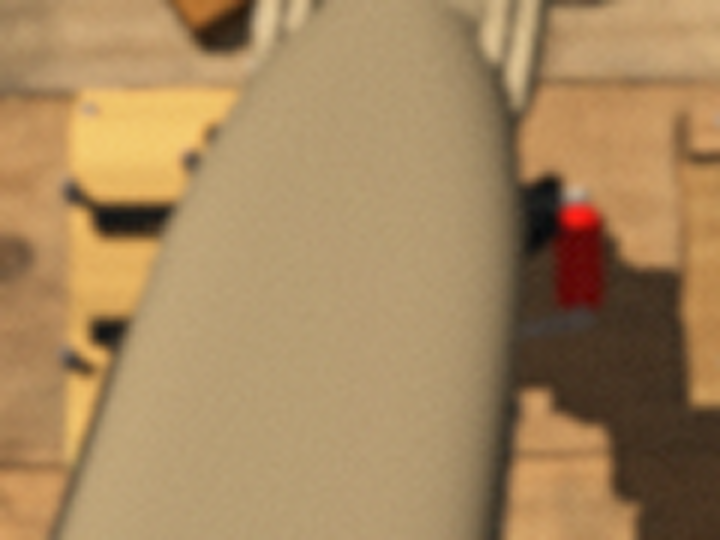

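The board seated at the expected height, with contact at 28.8. The arm hid the nest in that picture. Next I'll release it, check it by detection, and swing.

```bash
cat >> h.py <<'E'
def release_up(op=.75,up=130):
    p=r.state()["tcp_pos"];r.set_gripper(op);say("open");r.servo_line([p[0],p[1],up],velocity=150)
def grab_handle(phi):
    r.set_gripper(.5,60);p=hand(phi)-D
    r.move_pose(p+[0,0,70],tool(J[2]));r.servo_line(p+[0,0,25],velocity=200)
    h=r.servo_line(p,velocity=80,until_force=12);r.set_gripper(0,60);say("handle h=%s"%h)
def let_handle(phi):
    r.set_gripper(.5);p=hand(phi)-D;r.servo_line(p+[0,0,80],velocity=200);say("let")
def jl(p):  # world -> jig local
    d=np.array(p[:2])-J[:2];c,s=np.cos(J[2]),np.sin(J[2]);return np.array([c*d[0]+s*d[1],-s*d[0]+c*d[1]])
E
python3 - <<'E'
from h import *
release_up()
r.move_pose(hand(0)-D+[0,-60,150],tool(J[2]));r.sleep(.1)
c=capture("top");b=board(c,"green",46,(300,345,150,210));print(b,b and jl(b[0]))
cv2.imwrite("pics/seat1.png",cv2.resize(c["color"][135:225,250:370],None,fx=6,fy=6,interpolation=cv2.INTER_CUBIC));say()
E
```

```text
open t=20.1 [624.2 -53.6  27.3] F [ 0.4 -0.7 -0. ] w0.750 ff0.0
(array([ 6.25650085e+02, -5.43552208e+01, -2.16391160e-02]), (98.36283111572266, 54.96836853027344)) [  0.80609995 -66.63578401]
 t=21.7 [ 623.6 -194.2  169.7] F [0.3 1.  0.3] w0.748 ff0.0
```

View pics/seat1.png

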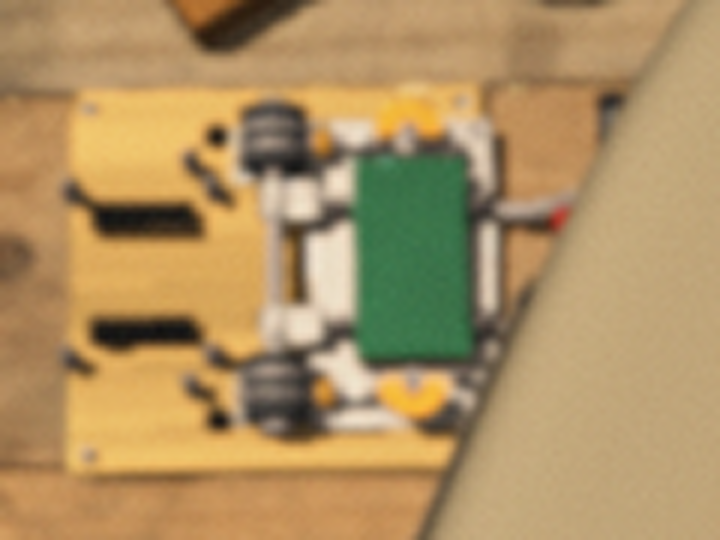

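The green board lies squarely in the plate nest, centred at crop (415,258). Now the swing.

Run:
```python
from h import *
grab_handle(0)
swing(0,np.pi,100)
r.sleep(.6);say("over")
swing(np.pi,0,110)
r.sleep(.2);say("back");let_handle(0)
r.move_pose(hand(0)-D+[0,-60,150],tool(J[2]));r.sleep(.1)
c=capture("top");cv2.imwrite("pics/turn1.png",cv2.resize(c["color"][135:225,250:370],None,fx=6,fy=6,interpolation=cv2.INTER_CUBIC));say()
print(look())
```

```text
handle h=False t=23.7 [ 624.6 -135.7   21.5] F [-1.   0.7  2.2] w0.262 ff58.7
0.20 F [0. 0. 1.] d [0.3 0.1 0.6] w0.26
0.39 F [ 0. -0.  0.] d [0.3 0.  0.4] w0.26
0.59 F [ 1. -2.  2.] d [ 0.3 -0.   0.4] w0.26
0.79 F [ 1. -2.  2.] d [ 0.3 -0.1  0.3] w0.26
0.98 F [ 1. -2.  5.] d [0.3 0.  0.4] w0.26
1.18 F [ 1. -1.  7.] d [0.4 0.3 0.5] w0.25
1.37 F [0. 0. 7.] d [0.4 0.9 0.6] w0.26
1.57 F [2. 2. 7.] d [0.4 1.4 0.4] w0.26
1.77 F [2. 4. 6.] d [0.4 1.8 0.1] w0.26Traceback (most recent call last):
  File "<stdin>", line 3, in <module>
  File "h.py", line 35, in swing
    r.servo_line(hand(p)-D,velocity=v)
    ~~~~~~~~~~~~^^^^^^^^^^^^^^^^^^^^^^
workcell.Unreachable: the arm cannot follow that straight line within its joint ranges
```

Run:
```python
from h import *
s=say();print(s["joints"].round(3),s["orientation"])
for p in(1.8,1.96,2.4,2.8,3.1416):
    for dy in(0,.3,-.3,np.pi):
        q=solve_ik(hand(p)-D,[np.pi,0,J[2]+dy]);print("%.2f"%p,dy,None if q is None else np.round(q,2))
```

```text
t=27.7 [625.9  43.  166.2] F [2.3 4.  5.8] w0.262 ff60.1
[-0.037  0.319 -0.11   1.141  0.005  3.11 ] [-3.13691690e+00 -9.31402245e-04 -5.24081888e-03]
1.80 0 [-0.03  0.32 -0.11  1.14  0.    3.12]
1.80 0.3 [-0.03  0.32 -0.11  1.14  0.    2.82]
1.80 -0.3 [-0.03  0.32 -0.11  1.14  0.   -2.86]
1.80 3.141592653589793 [-0.03  0.32 -0.11  1.14  0.   -0.02]
1.96 0 [ 0.01  0.33 -0.11  1.13  0.   -3.13]
1.96 0.3 [ 0.01  0.33 -0.11  1.13  0.    2.85]
1.96 -0.3 [ 0.01  0.33 -0.11  1.13  0.   -2.83]
1.96 3.141592653589793 [ 0.01  0.33 -0.11  1.13  0.    0.01]
2.40 0 [ 0.09  0.37 -0.14  1.06  0.   -3.04]
2.40 0.3 [ 0.09  0.37 -0.14  1.06  0.    2.94]
2.40 -0.3 [ 0.09  0.37 -0.14  1.06  0.   -2.74]
2.40 3.141592653589793 [ 0.09  0.37 -0.14  1.06  0.    0.1 ]
2.80 0 [ 0.14  0.43 -0.17  0.97  0.   -3.  ]
2.80 0.3 [ 0.14  0.43 -0.17  0.97  0.    2.99]
2.80 -0.3 [ 0.14  0.43 -0.17  0.97  0.   -2.7 ]
2.80 3.141592653589793 [ 0.14  0.43 -0.17  0.97  0.    0.14]
3.14 0 [ 0.15  0.49 -0.2   0.88  0.   -2.98]
3.14 0.3 [ 0.15  0.49 -0.2   0.88  0.    3.  ]
3.14 -0.3 [ 0.15  0.49 -0.2   0.88  0.   -2.68]
3.14 3.141592653589793 [ 0.15  0.49 -0.2   0.88  0.    0.16]
```

```bash
sed -i 's|return \[np.pi,0,y\]|return [np.pi,0,y+np.pi if y<0 else y-np.pi]|' h.py
python3 - <<'E'
from h import *
a=1.767;p=hand(a)-D
r.set_gripper(.5);say("open");r.servo_line(p+[0,0,70],velocity=150)
r.move_pose(p+[0,0,70],tool(J[2]));print(r.state()["joints"].round(2))
r.servo_line(p,velocity=100,until_force=12);r.set_gripper(0,60);say("regrip")
swing(a,np.pi,100)
r.sleep(.6);say("over")
swing(np.pi,0,110)
r.sleep(.2);say("back");let_handle(0)
r.move_pose(hand(0)-D+[0,-60,150],tool(J[2]));r.sleep(.1)
c=capture("top");cv2.imwrite("pics/turn1.png",cv2.resize(c["color"][135:225,250:370],None,fx=6,fy=6,interpolation=cv2.INTER_CUBIC));say()
E
```

```text
open t=28.0 [624.2  40.9 164.8] F [ 0.5  0.4 -0.1] w0.500 ff0.0
[-0.04  0.28 -0.02  1.28 -0.   -0.03]
regrip t=32.5 [626.3  41.4 167.5] F [-0.3  1.1  3.7] w0.262 ff58.7
1.96 F [-0.  5.  6.] d [0.9 1.5 0.8] w0.26
2.16 F [1. 6. 3.] d [0.9 1.5 0.4] w0.26
2.36 F [2. 6. 1.] d [ 0.9  1.5 -0.1] w0.26
2.55 F [ 3.  6. -0.] d [ 0.9  1.4 -0.6] w0.26
2.75 F [ 3.  7. -2.] d [ 0.9  1.1 -1.2] w0.26
2.95 F [ 4.  6. -2.] d [ 0.9  0.6 -1.7] w0.26
3.14 F [-2.  2. 12.] d [ 1.  -0.   1.2] w0.26
over t=36.1 [627.3 160.2  22.2] F [-1.5  3.8 11.1] w0.265 ff60.3
2.95 F [4. 4. 2.] d [ 0.9  0.3 -0.4] w0.26
2.75 F [3. 6. 4.] d [ 0.9  0.6 -0.2] w0.26
2.55 F [1. 5. 6.] d [0.9 0.8 0.1] w0.26
2.36 F [1. 6. 8.] d [1.  0.7 0.6] w0.26
2.16 F [ 0.  5. 11.] d [0.9 0.3 1.1] w0.26
1.96 F [-0.  1. 12.] d [ 0.9 -0.6  1.5] w0.26
1.77 F [-0.  0. 13.] d [ 0.8 -1.8  1.6] w0.26
1.57 F [-0. -2. 12.] d [ 0.8 -3.   1.3] w0.26
1.37 F [ 1. -5.  8.] d [ 0.7 -3.9  0.5] w0.26
1.18 F [ 3. -7.  4.] d [ 0.6 -4.3 -0.5] w0.26
0.98 F [ 4. -6.  2.] d [ 0.6 -3.7 -1.2] w0.26
0.79 F [ 6. -5. -1.] d [ 0.5 -3.1 -1.7] w0.27
0.59 F [ 6. -4. -2.] d [ 0.5 -2.3 -2.2] w0.26
0.39 F [ 6. -4. -4.] d [ 0.5 -1.5 -2.6] w0.26
0.20 F [ 6. -2. -4.] d [ 0.5 -0.7 -2.7] w0.26
0.00 F [ 0.  1. 14.] d [0.7 0.  1.2] w0.26
back t=43.0 [ 625.  -135.7   22.2] F [ 0.4  2.1 13.6] w0.259 ff61.1
let t=43.9 [ 623.9 -135.6  100.4] F [-0.5 -0.1  0.7] w0.497 ff0.0
 t=44.5 [ 622.5 -194.4  168.2] F [-0.1  0.4 -0.3] w0.497 ff0.0
```

View pics/turn1.png

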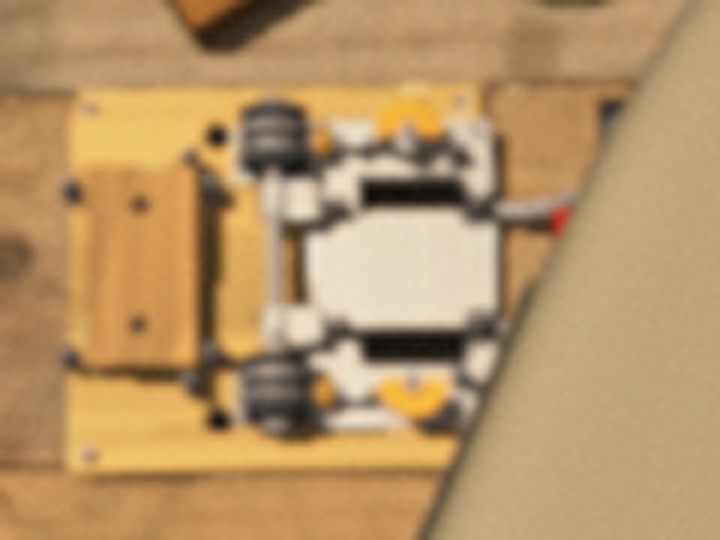

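The board lies back up (dots at crop (138,203) and (138,323)) in the fixed nest, and the plate is down. Now to the rack.

```bash
cat >> h.py <<'E'
def to_rack(ry):
    x,y,_=place(J,[0,66,0])[0]
    z0=pick(x,y,J[2],21,100)-26
    if r.state()["width"]<.5: print("LOST");return
    nest(z0,50,(0,ry),110,base=K)
    if r.state()["width"]<.5: print("LOST");return
    p=place(K,[0,ry,0])[0]
    h=r.servo_line([p[0],p[1],z0+47],velocity=20,until_force=6);s=say("rack h=%s exp %.1f"%(h,z0+50))
    return h
E
python3 - <<'E'
from h import *
r.move_pose(place(J,[0,66,150])[0],tool(J[2]))
print(to_rack(-90));print(r.state()["joints"].round(2))
E
```

```text
down hit=False t=47.3 [625.5  78.3  20.6] F [-0.1 -0.9 -0. ] w0.802 ff0.0
grip t=47.6 [626.6  78.3  21.8] F [0.1 0.1 1.8] w0.636 ff85.8
up t=48.6 [624.8  78.3  98.8] F [ 0.8 -0.1 -0.6] w0.638 ff85.3
over t=49.7 [588.5 307.7 109.9] F [ 0.5  0.1 -1.5] w0.637 ff85.4
near t=50.4 [589.3 309.6  61.4] F [ 0.3 -1.2 -0.5] w0.634 ff85.4
rack h=True exp 45.8 t=51.0 [587.8 309.1  45.8] F [-0.4 -0.3  3.7] w0.633 ff85.8
True
[ 0.39  0.48 -0.14  0.95 -0.   -0.69]
```

Run:
```python
from h import *
release_up(.75,150)
r.move_pose([560,-20,220],tool(0));r.sleep(.1)
print(look())
c=capture("top");vis=cv2.resize(c["color"][160:290,120:240],None,fx=4.5,fy=4.5,interpolation=cv2.INTER_CUBIC)
L=[(50,-62,66),(50,-118,66),(-50,-118,66),(-50,-62,66)]
q=((proj(c,place(K+[0,1,0],L))-[120,160]+.5)*4.5-.5).astype(np.int32);cv2.polylines(vis,[q],True,(255,0,255),1)
cv2.imwrite("pics/rack1.png",vis)
```

```text
open t=51.3 [586.3 308.5  44.3] F [-0.5 -0.6  0. ] w0.748 ff0.0
{'blue': (array([ 4.54133759e+02, -3.38263580e+02,  1.98267733e-01]), (95.1800765991211, 50.65688705444336)), 'green': None}
```

View pics/rack1.png

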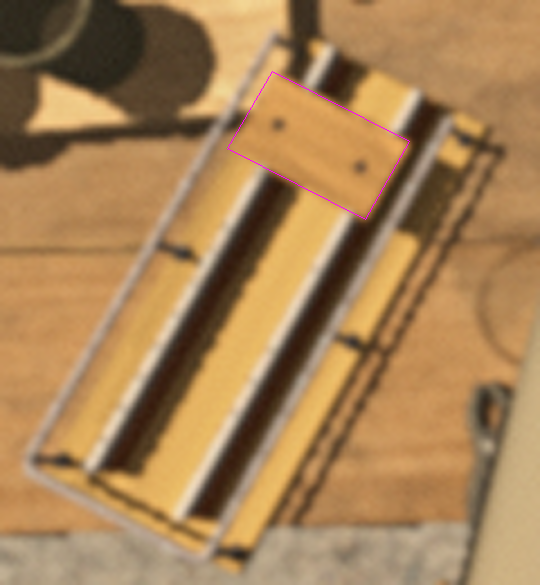

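The green board lies square and centred on the rails (overlay matches, dots up at (278,124) and (360,166)). Now the blue one.

Run:
```python
from h import *
b=look(("blue",))["blue"];x,y,w=b[0]
z0=pick(x,y,w,-2,90)
if r.state()["width"]>.5:
    nest(z0,30,(0,-66),110)
    if r.state()["width"]>.5:
        p=place(J,[0,-66,0])[0]
        h=r.servo_line([p[0],p[1],z0+26],velocity=20,until_force=6);s=say("seat h=%s exp %.1f"%(h,z0+30))
        if h and abs(s["tcp_pos"][2]-z0-30)<2:
            release_up()
            r.move_pose(hand(0)-D+[0,-60,150],tool(J[2]));r.sleep(.1)
            b=board(capture("top"),"blue",46,(300,345,150,210));print(b,b and jl(b[0]))
```

```text
down hit=False t=56.4 [ 453.9 -338.2   -2.3] F [-0.3 -0.  -0.1] w0.798 ff0.0
grip t=56.6 [ 454.8 -339.    -1.1] F [-0.4 -0.3  3.9] w0.629 ff84.9
up t=57.8 [ 453.5 -337.8   88.9] F [-0.   0.4 -1.2] w0.631 ff84.4
over t=59.2 [624.5 -55.  109.9] F [ 1.1  0.4 -1. ] w0.631 ff84.4
near t=60.0 [626.2 -54.   44.5] F [-0.3  0.4 -1.6] w0.631 ff84.4
seat h=True exp 28.9 t=60.7 [624.6 -53.7  28.8] F [-0.9 -1.1  4. ] w0.627 ff85.0
open t=61.0 [623.2 -53.4  27.5] F [ 0.2 -0.6 -0.7] w0.752 ff0.0
(array([ 6.24173218e+02, -5.43115463e+01, -2.16391160e-02]), (95.46714782714844, 54.94493103027344)) [ -0.67103033 -66.60214276]
```

Run:
```python
from h import *
grab_handle(0)
swing(0,np.pi,100);r.sleep(.6);s=say("over")
if .2<s["width"]<.32 and s["finger_force"]>40 and s["wrist_force"][2]>6:
    swing(np.pi,0,110,False);r.sleep(.2);say("back");let_handle(0)
    r.move_pose(hand(0)-D+[0,-60,150],tool(J[2]));r.sleep(.1)
    c=capture("top");cv2.imwrite("pics/turn2.png",cv2.resize(c["color"][135:225,250:370],None,fx=6,fy=6,interpolation=cv2.INTER_CUBIC));say()
else: print("CHECK")
```

```text
handle h=False t=64.5 [ 624.6 -135.7   21.5] F [-0.   0.9  1.1] w0.259 ff58.7
0.20 F [-0.  0.  1.] d [0.3 0.  0.6] w0.26
0.39 F [ 1. -0.  1.] d [0.3 0.  0.4] w0.26
0.59 F [-0. -1.  1.] d [ 0.3 -0.1  0.3] w0.26
0.79 F [ 1. -1.  3.] d [ 0.3 -0.1  0.3] w0.26
0.98 F [ 1. -1.  4.] d [ 0.3 -0.   0.4] w0.26
1.18 F [ 1. -1.  6.] d [0.4 0.3 0.5] w0.26
1.37 F [ 1. -0.  7.] d [0.4 0.9 0.6] w0.26
1.57 F [0. 2. 6.] d [0.4 1.4 0.4] w0.26
1.77 F [2. 3. 5.] d [0.4 1.8 0.1] w0.26
1.96 F [2. 5. 3.] d [ 0.4  1.8 -0.3] w0.26
2.16 F [4. 5. 2.] d [ 0.4  1.7 -0.6] w0.26
2.36 F [5. 5. 0.] d [ 0.5  1.6 -1.1] w0.26
2.55 F [ 5.  5. -2.] d [ 0.5  1.4 -1.5] w0.26
2.75 F [ 6.  5. -3.] d [ 0.5  1.1 -2. ] w0.26
2.95 F [ 6.  4. -3.] d [ 0.5  0.6 -2.4] w0.26
3.14 F [ 1.  2. 10.] d [0.6 0.  0.3] w0.26
over t=72.2 [626.9 160.3  21.3] F [ 1.8  2.2 10.2] w0.262 ff60.7
back t=79.1 [ 624.5 -135.7   21.3] F [ 1.5  1.3 12.2] w0.258 ff61.0
let t=80.0 [ 623.8 -135.6  100.5] F [ 0.  -0.4 -0.4] w0.502 ff0.0
 t=80.6 [ 622.5 -194.4  168.2] F [ 0.5  0.3 -0.3] w0.499 ff0.0
```

View pics/turn2.png

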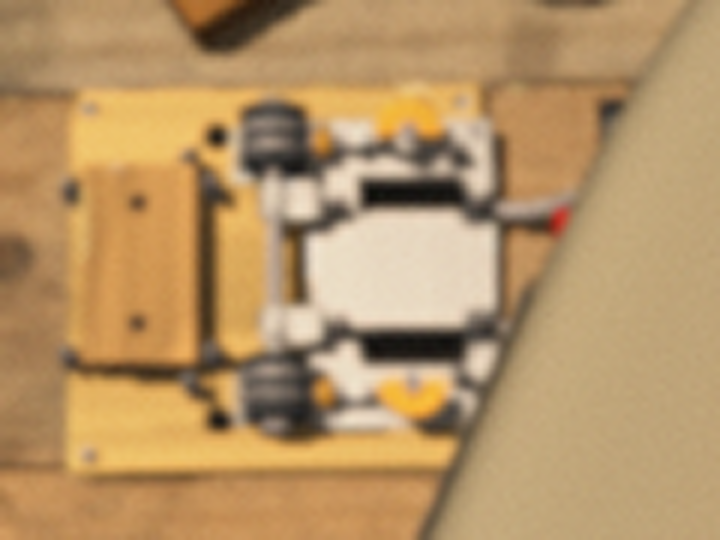

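The blue board is turned (dots at (138,203) and (138,322)) and the plate is down.

Run:
```python
from h import *
r.move_pose(place(J,[0,66,150])[0],tool(J[2]))
h=to_rack(90);print(h)
if h:
    release_up(.75,150);r.move_pose([560,-60,220],tool(0));r.sleep(.2);say()
    c=capture("top");im=c["color"].copy()
    vis=cv2.resize(im[140:300,120:360],None,fx=3.3,fy=3.3,interpolation=cv2.INTER_CUBIC)
    for ry in(-90,90):
        L=[(50,ry-28,66),(50,ry+28,66),(-50,ry+28,66),(-50,ry-28,66)]
        q=((proj(c,place(K+[0,1,0],L))-[120,140]+.5)*3.3-.5).astype(np.int32);cv2.polylines(vis,[q],True,(255,0,255),1)
    cv2.imwrite("pics/final.png",vis)
```

```text
down hit=False t=83.4 [625.5  78.3  20.6] F [-0.   0.5  0.5] w0.802 ff0.0
grip t=83.6 [626.4  78.3  21.8] F [ 0.8 -0.1  3.2] w0.632 ff85.9
up t=84.6 [624.8  78.3  98.7] F [-0.3 -0.2 -0.6] w0.631 ff85.6
over t=86.2 [430.4 393.6 109.9] F [-0.2 -0.9 -1. ] w0.633 ff85.5
near t=86.9 [430.5 395.2  61.2] F [-0.4  0.1 -0.9] w0.632 ff85.5
rack h=True exp 45.8 t=87.6 [429.2 394.3  45.8] F [-0.3  0.2  4.1] w0.635 ff86.0
True
open t=87.8 [428.1 393.4  44.5] F [-0.2 -0.5  0.3] w0.748 ff0.0
 t=90.6 [560.  -59.1 219.9] F [ 0.3 -0.2  0.3] w0.751 ff0.0
```

View pics/final.png

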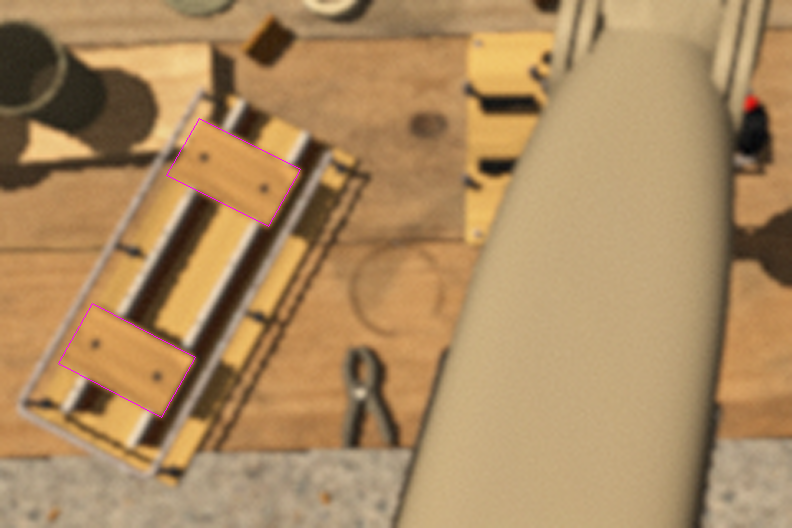

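Both boards lie pine side up and square across the rails at (233,172) and (128,360), matching the overlay. No yellow board was found. Handing in.

```bash
python3 -c "
from workcell import r
print(r.hand_in())"
```

```text
the job is handed in; nothing more can be done
None
```

The green and blue boards (no yellow one was there) are turned over and lie paint side down, square across the rack rails; the plate is down on its loading side and the job is handed in, with one flaw: green's swing stopped part-way for a re-grip of the handle.

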